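# Square a ceramic disc on the vacuum alignment stage

## Task

With a fingertip on its face, turn the white ceramic disc in its nest until its flat edge lies flush along the spring-loaded alignment bar. Then fix it there: open the two vacuum valves nearest the round platter, which feed the grooves under the disc, by flipping their levers fully over to the side away from the robot. Leave the other two valves shut, keep the disc square, and do not knock the things standing around the stage.

Things in the scene. Friction and masses are not known exactly. Their poses are not given: they have to be found in the camera images.
- stage: Vacuum alignment stage, fixed: grey base plate 206 x 320 x 12 mm with a round grooved aluminium platter (160 mm across, face 20 mm above the bench). Origin: on the platter's axis, at bench height; x points to the alignment bar, z up; the row of four valves lies on the -y side. A pump 46 mm high stands behind the row, at x = 60 to 96, y = -127 to -213 mm.
- disc: White ceramic disc, 100 mm across, 5 mm thick, 150 g, loose on the platter inside the ring; its face is 25 mm above the bench. One edge is ground flat: 48 mm long, 43.9 mm from the centre. Origin: centre of the underside; x points square to the flat. Slides easily (friction 0.12); a fingertip pressed on its lapped face 33 mm from the centre with 12 to 20 N turns it when moved round the centre.
- bar (a joint): Alignment bar, steel, 52 mm wide; slides along the stage's x axis, pushed to the disc by a spring (about 4 N). In m: 0 drawn back, growing toward the platter's centre, at most 0.0105. About 0.0025 while on the disc's round rim, about 0.0085 when the flat lies flush along it; an askew flat holds it back. Its face is dry (friction 0.5): the spring alone does not reliably square the disc.
- bar_face (a point): Middle of the bar's front face, 26 mm above the bench. The bar's dark housing, 60 mm wide and 41 mm high, stands 89 to 111 mm from the platter's centre.
- valve_1 (a joint): First toggle valve of the row, nearest the platter. Lever angle in rad: 0 shut (leaning 0.42 rad from upright toward the stage's -x), 0.84 open (leaning as far toward +x). Stays where it is left; about 3 N at the tip moves it.
- valve_2 (a joint): Second toggle valve from the platter; as the first.
- valve_3 (a joint): Third toggle valve from the platter, to stay shut; as the first.
- valve_4 (a joint): Fourth toggle valve, farthest from the platter, to stay shut; as the first.
- valve_1_tip (a point): Tip of lever 1, a round steel lever 31 mm long and 8 to 9 mm thick. The four levers pivot 42.5 mm above the bench, in the stage's frame at x = 12 mm and y = -112, -141, -170 and -199 mm; the manifold's top is 38 mm, the bushings' tops 44 mm above the bench.
- valve_2_tip (a point): Tip of lever 2, 29 mm beyond lever 1.
- valve_3_tip (a point): Tip of lever 3, 29 mm beyond lever 2.
- valve_4_tip (a point): Tip of lever 4, 29 mm beyond lever 3.
- tip_box: Blue pipette tip box with clear lid, 91 x 123 x 72 mm, loose, beside the stage on its +y side; a bystander. Origin: centre of its underside.
- stain_bottle: Purple stain bottle with red cap, 48 mm across, 109 mm high, loose, beyond the end of the valve row; a bystander. Origin: centre of its underside.
- bench_timer: Beige bench timer, 66 x 66 x 18 mm, lying loose at the front left of the stage; a bystander. Origin: centre of its underside.
- nest (a point): Centre of the disc's nest: on the platter's axis, in its face, 20 mm above the bench. Round it a dark horseshoe ring, inner radius 51 mm, outer 60 mm, 4.5 mm high (just below the face of the disc) and open toward the bar, keeps the disc centred with about 1 mm play but free to turn.
There are look-alikes about, which are no part of the job. Several things have the shape of the disc; the one meant has the colours described above.

How it is judged (in metres and radians):
On the way, in this order (a step that is already met when the one before it is completed fails the run):
1. the disc's flat lies flush along the alignment bar, with both valves still shut (value of joint bar above 0.0074 m and angle between the x axis of disc and the x axis of stage, either way round below 0.035 rad and value of joint each of valve_1, valve_2 below 0.3 rad), for 0.2 s.
2. the two valves nearest the platter are open (value of joint each of valve_1, valve_2 above 0.7 rad), for 0.2 s.
At the end, for the whole second after the job is handed in: The disc lies flat in its nest, at rest, its flat within 2 degrees of the bar's face and the bar forward on the flat (joint above 7.4 mm); valves 1 and 2 are open (above 0.7 rad), valves 3 and 4 still shut (below 0.25 rad) (all of step 2 and value of joint bar above 0.0074 m and angle between the x axis of disc and the x axis of stage, either way round below 0.035 rad and z of disc in the frame of stage below 0.022 m and angle between disc's own z axis and vertical below 0.03 rad and value of joint each of valve_3, valve_4 below 0.25 rad and linear speed of disc below 0.01 m/s); the robot touches nothing.
It fails at once if valve 3 or 4 is knocked open (value of joint any of valve_3, valve_4 above 0.3 rad).
It fails at once if the disc is tipped up out of its nest (angle between disc's own z axis and vertical above 0.12 rad or z of disc in the frame of stage above 0.026 m).
It fails at once if the things around the stage are knocked (distance of any of tip_box, stain_bottle, bench_timer from where it was at the start of the episode above 0.02 m).
It also fails if it takes over 72 s, if anything falls off the work surface, if the arm or the gripper's body presses on something with over 40 N, if the wrist force passes 120 N, or if a joint passes its speed limit or range.

## Robot

A 7-joint arm with a two-finger parallel gripper is mounted at the origin on a cart in front of the work surface, level with it; the furniture and walls round the work are solid. World frame = base frame: x ahead of the robot, y to its left, z up, the work surface at z = 0. Lengths are in mm, angles in rad, forces in N, time in s.
With the tool pointing down it reaches from about 400 to 850 mm from the base axis. Payload 4.4 kg.
Tool frame: the origin (TCP) lies at the very end of the fingers, on their centre line; the grasp point (between the pads) lies 19 mm behind it; z points along the fingers, y is the direction in which the jaws open and shut (so a half turn about z gives the same grasp; the last joint's range is limited). The gripper opens to 94 mm and grips with 3 to 60 N. Pads are 16 mm wide; open, the fingers measure 119 mm over their backs; the gripper's body (75 mm by 177 mm) begins 78 mm behind the grasp point.
Start: joints at [1.132, 0.628, 0.038, 1.517, -0.027, 0.996, -0.02], TCP at [236.775, -605.356, 205.478] pointing down, gripper open.
Joint ranges: [-3.06, 3.06], [-0.37, 2.12], [-1.25, 1.32], [0.18, 2.47], [-1.1, 4.24], [0.23, 1.98], [-2.94, 2.94]. Speed limits (rad/s): [2.57, 2.57, 3.14, 3.14, 3.14, 3.14, 3.14].

## Interface

Orientations are given as a rotation vector (axis times angle).
In Python, from station import readout, vision, ctrl gives the robot as it stands. The module is installed in compiled form; this text tells all that it offers.
- The arm moves only by the tool step_arm, never from a script. Its arguments are lists of equal length, an entry for each row: "travel": the shift along the tool's x, y, z in mm, a list of three; "twist": the turn, a rotation vector about the tool's x, y, z in rad, a list of three; "jaw": the finger opening in mm, from 0 to 94. A call has 1 to 8 rows; each row shifts and turns the pose as measured when the row begins, along the tool's axes as they then stand; what a row does not reach is not made up. A row lasts 1/12 s, in which the tool goes at most 41.7 mm and 7.16 degrees, less where a joint would pass 70% of its speed; a pose out of reach is approached as far as the arm can. A call with a gripper value outside its range is refused whole. The fingers move at their own pace and stop on an object; the grip force is fixed at half the most. Time passes only in rows, so rows that do not move let the fingers close. It gives the time, the measured TCP pose, the force and the opening at its end, in the units of the state.
- readout.sense(): the state, without advancing time (a new reading comes with each control period).
- vision.snapshot(name): name is "scene" or "top" or "wrist"; returns a dict with "img" (420x560x3 uint8, red, green, blue), "vertical_fov" (degrees; the focal length in pixels is half the picture's height over the tangent of half this angle, whatever the lens; pixels are square), "cx", "cy" (the principal point, pixels), "position" and "orientation" of the camera in the world. Camera axes: x right, y up, looking along -z (the intrinsics and any distortion apply to the point x, -y, -z); pixel columns grow to the right and rows downward; lengths in mm; the calibration is good to about 2 mm. A picture is of the moment at which its call begins. There is no depth.
- ctrl.hand_in(): hands the job in, once; it reports no verdict.
The state is a dict: "time_s": time; "joint_positions": joint angles; "qvel": joint speeds; "joint_torque": joint torques, N m; "ee_pos": TCP position; "tool_rot": TCP orientation; "force": force on the tool from outside, world axes, zero at the start; "wrist_torque": the same for the moment, N m; "width": finger opening in mm.
Only numpy, scipy, OpenCV 4.12 (cv2) and the standard library are available. Lean on these libraries where they do the work, as an engineer would, in place of code of your own. Each camera call takes 0.05 s, during which the arm holds its last target. There are 200 camera calls.

## Working session

There is one attempt and no reset: what is moved stays moved. The work goes in short steps, Python scripts to look and compute and a tool call to move; the robot and the scene stay as the last step left them, time stands still between calls to the robot, and variables do not carry over. Pictures are saved under pics/ and viewed, about 8 in all and at most 12, crops included, and the job is handed in when it is done.

Besides the shell and the picture viewer there is one more tool, called after "Request:" as name(argument=value, ...) on one line, values as JSON. step_arm: Moves the arm, as the interface text tells. Its arguments: {"type":"object","properties":{"travel":{"type":"array"},"twist":{"type":"array"},"jaw":{"type":"array"}},"required":["travel","twist","jaw"]}

```bash
mkdir -p pics
cat > h.py <<'E'
import numpy as np, cv2
from scipy.spatial.transform import Rotation as R
from station import readout, vision, ctrl
def snap(name,save=None):
    s=vision.snapshot(name)
    if save: cv2.imwrite('pics/'+save,cv2.cvtColor(s['img'],cv2.COLOR_RGB2BGR))
    return s
def rot(o):
    o=np.array(o,float)
    return R.from_matrix(o) if o.shape==(3,3) else (R.from_rotvec(o) if o.size==3 else R.from_quat(o))
def ray(s,u,v):
    f=210/np.tan(np.radians(s['vertical_fov'])/2)
    d=rot(s['orientation']).apply([(u-s['cx'])/f,-(v-s['cy'])/f,-1.]); return np.array(s['position'],float),d
def onz(s,u,v,z):
    p,d=ray(s,u,v); return p+d*(z-p[2])/d[2]
def proj(s,P):
    f=210/np.tan(np.radians(s['vertical_fov'])/2)
    c=rot(s['orientation']).inv().apply(np.array(P,float)-np.array(s['position'],float))
    return s['cx']+f*c[0]/-c[2], s['cy']-f*c[1]/-c[2]
E
python3 - <<'E'
from h import *
for n in('scene','top'):
    s=snap(n,n+'0.png'); print(n,{k:v for k,v in s.items() if k!='img'})
print(readout.sense())
E
```

```text
scene {'vertical_fov': 56.944801364979966, 'cx': 278.4747428085783, 'cy': 215.71102704310587, 'position': array([260.75795568, 574.94182487, 644.89161557]), 'orientation': array([ 0.25964268, -1.08059791, -2.45238735])}
top {'vertical_fov': 49.90098458975215, 'cx': 278.5647513098599, 'cy': 213.0371610653055, 'position': array([ 309.04965913,   40.75012188, 1243.14862479]), 'orientation': array([ 0.13852147, -0.1708388 , -1.58741683])}
{'time_s': 0.1, 'joint_positions': array([ 1.13218955,  0.6292545 ,  0.03844002,  1.51823472, -0.02701343,
        0.99631788, -0.0199974 ]), 'qvel': array([ 0.00022151, -0.00248712,  0.00082472, -0.00218413, -0.00222991,
        0.00082589,  0.00217198]), 'joint_torque': array([ 4.35778245e-03, -5.50780892e+01,  1.14804436e+00, -1.87113029e+01,
       -5.21086261e-02,  1.92246301e-02,  4.35180425e-05]), 'ee_pos': array([ 236.56971728, -604.78531567,  204.65608156]), 'tool_rot': array([-3.08553311e+00, -5.81909016e-01,  4.97564425e-04]), 'force': array([-0.8060959 ,  0.63093754,  0.26325717]), 'wrist_torque': array([-0.00019222, -0.02028625,  0.01864247]), 'width': 93.8477119702913}
```

View pics/scene0.png

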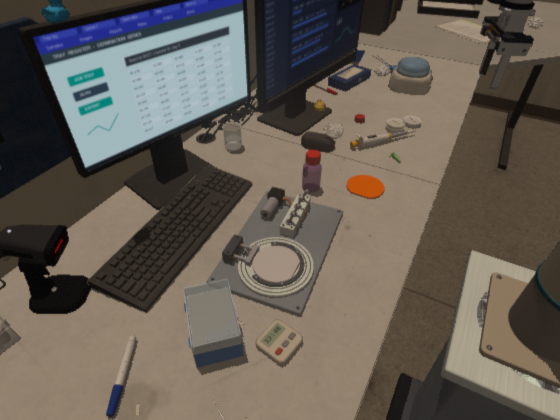

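View pics/top0.png

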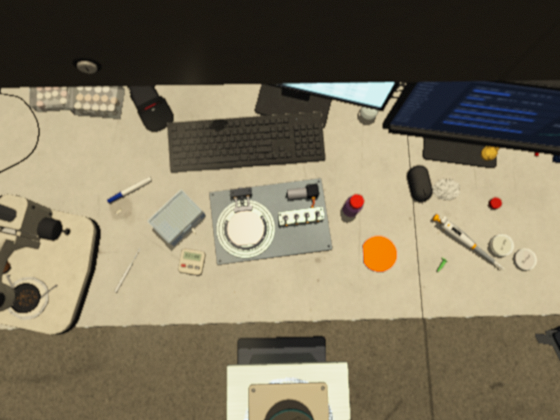

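The scene view shows the stage at about (280,255). In the top view the platter is at (245,229), the bar housing at (241,193), the valves at (283–318,217), the bottle at (355,204), the tip box at (177,218) and the timer at (191,262). I'll measure and view a crop.

Run:
```python
from h import *
s=snap('top'); im=s['img']
c=cv2.resize(im[170:275,200:340],None,fx=5.7,fy=5.7,interpolation=cv2.INTER_CUBIC)
cv2.imwrite('pics/c1.png',cv2.cvtColor(c,cv2.COLOR_RGB2BGR))
for n,u,v,z in [('plat',245,229,20),('housing',241,193,41),('v1',283,217,44),('v4',318,217,44)]: print(n,onz(s,u,v,z).round(1))
hsv=cv2.cvtColor(im,cv2.COLOR_RGB2HSV)
for p in [(222,250),(325,200),(245,229),(320,250)]: print(im[p[1],p[0]],hsv[p[1],p[0]])
```

```text
plat [509.4 105.7  20. ]
housing [606.  114.5  41. ]
v1 [536.2   1.4  44. ]
v4 [534.3 -93.4  44. ]
[160 158 140] [ 27  32 160]
[191 179 148] [ 22  57 191]
[241 233 209] [ 23  34 241]
[124 123 109] [ 28  31 124]
```

View pics/c1.png

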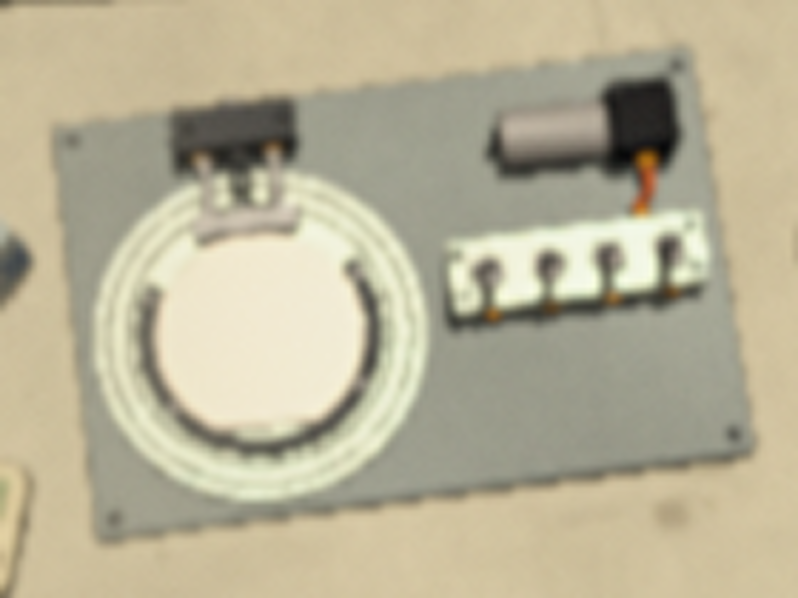

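In the crop, the disc's flat is at the bottom, about (265,427), facing the robot. That's nearly opposite the bar at (247,225). The lever tips (orange) lean toward the robot. Next I'll fit the stage pose.

Run:
```python
from h import *
s=snap('top')
def C(u,v,z): return onz(s,200+(u+.5)/5.7-.5,170+(v+.5)/5.7-.5,z)
cs=[C(*p,12) for p in [(55,127),(690,48),(752,455),(102,540)]]
print(np.round(cs,1),[np.linalg.norm(cs[i]-cs[i-1]).round(1) for i in range(4)])
for n,u,v,z in [('platC',262,336,20),('disc',262,335,25),('flat',265,427,25),('bar',248,238,26),('housC',236,133,41),('v1tip',493,313,70.8),('v4tip',671,291,70.8),('bush1',490,272,44),('bush4',670,250,44)]: print(n,C(u,v,z).round(1))
w=snap('top')['img'][170:275,200:340]
# platter rim: left/right/top/bottom
for u,v in [(95,340),(428,325),(250,168),(268,500)]: print(C(u,v,20).round(1))
```

```text
[[ 618.1  205.1   12. ]
 [ 652.4 -109.1   12. ]
 [ 449.  -130.4   12. ]
 [ 415.3  181.6   12. ]] [np.float64(204.2), np.float64(316.0), np.float64(204.4), np.float64(313.8)]
platC [510.7 104.1  20. ]
disc [510.4 103.9  25. ]
flat [466.  102.9  25. ]
bar [557.7 110.1  26. ]
housC [606.2 114.6  41. ]
v1tip [510.8  -5.3  70.8]
v4tip [519.5 -88.2  70.8]
bush1 [535.2  -5.5  44. ]
bush4 [544.1 -91.4  44. ]
[510.4 184.2  20. ]
[514.4  24.2  20. ]
[593.7 109.2  20. ]
[431.8 102.1  20. ]
```

Request:
step_arm(travel=[[0,0,0],[0,0,0],[0,0,0],[18.4,-35.5,0],[18.4,-35.5,0],[18.4,-35.5,0],[18.4,-35.5,0],[18.4,-35.5,0]], twist=[[0,0,0.12],[0,0,0.12],[0,0,0.025],[0,0,0],[0,0,0],[0,0,0],[0,0,0],[0,0,0]], jaw=[0,0,0,0,0,0,0,0])

```text
time_s: 0.92
ee_pos: [307.0, -422.9, 201.9]
tool_rot: [3.134, 0.121, -0.007]
force: [0.1, -0.5, -0.3]
width: 43.8
```

Request:
step_arm(travel=[[18,-36,0],[18,-36,0],[18,-36,0],[18,-36,0],[18,-36,0],[18,-36,0],[18,-36,0],[18,-36,0]], twist=[[0,0,-0.03],[0,0,0],[0,0,0],[0,0,0],[0,0,0],[0,0,0],[0,0,0],[0,0,0]], jaw=[0,0,0,0,0,0,0,0])

```text
time_s: 1.58
ee_pos: [422.5, -109.8, 201.0]
tool_rot: [3.13, 0.167, -0.001]
force: [0.6, -0.7, 0.1]
width: 0.0
```

Request:
step_arm(travel=[[16,-36,0],[16,-36,0],[16,-36,0],[16,-36,0],[0,-36,0],[-10,0,0],[0,0,0]], twist=[[0,0,0],[0,0,0],[0,0,0],[0,0,0],[0,0,0],[0,0,0],[0,0,0]], jaw=[0,0,0,0,0,0,0])

```text
time_s: 2.17
ee_pos: [460.8, 96.2, 200.6]
tool_rot: [3.134, 0.192, 0.009]
force: [-0.1, 0.1, -0.3]
width: 0.7
```

Run:
```python
from h import *
s=snap('wrist','w1.png'); print({k:v for k,v in s.items() if k!='img'})
st=readout.sense();print(st['ee_pos'],st['tool_rot'],st['force'],st['time_s'])
for n,p in [('disc',(510.6,104,25)),('bar',(557.7,110.1,26)),('v1tip',(511,-5,71)),('v4tip',(519.5,-88,71))]: print(n,proj(s,p))
```

```text
{'vertical_fov': 60.88731755771585, 'cx': 280.4681393484611, 'cy': 214.54357664952875, 'position': array([538.80220181, 106.540841  , 380.69410348]), 'orientation': array([-0.2238491 ,  0.19442344, -1.44037892])}
[462.04172274  96.8618334  200.81208687] [3.1348613  0.19156588 0.01215385] [0.80211314 1.10734112 0.35172774] 2.2167
disc (np.float64(278.6083543168408), np.float64(145.1186976885749))
bar (np.float64(278.15254643207135), np.float64(94.00506519537379))
v1tip (np.float64(403.4155558094584), np.float64(164.35858858373308))
v4tip (np.float64(499.2232994049566), np.float64(166.16640625973872))
```

View pics/w1.png

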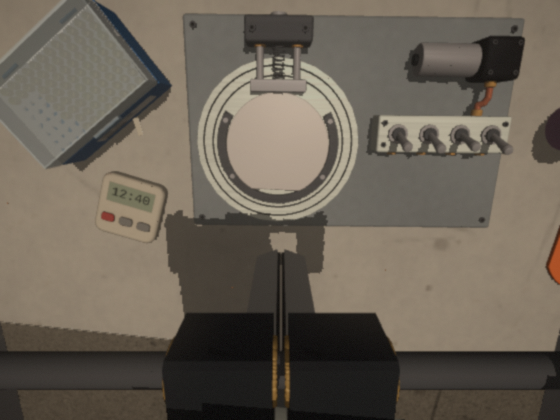

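The wrist view shows the disc centred at about (278,143) with its flat at the bottom, about (278,191). The bar is at (278,86) and the levers are at (405–508,145). I'll measure these.

```bash
cat >> h.py <<'E'
def disc(s,z=25,box=(90,210,210,345)):
    im=s['img'].astype(int); v0,v1,u0,u1=box
    sub=im[v0:v1,u0:u1]; m=((sub[...,0]-sub[...,1]>6)&(sub[...,0]>120)).astype(np.uint8)
    m=cv2.morphologyEx(m,cv2.MORPH_OPEN,np.ones((3,3),np.uint8))
    c=max(cv2.findContours(m,cv2.RETR_EXTERNAL,cv2.CHAIN_APPROX_NONE)[0],key=cv2.contourArea)[:,0]
    return np.array([onz(s,u+u0,v+v0,z)[:2] for u,v in c])
def flat(P):
    h=cv2.convexHull(P.astype(np.float32))[:,0]
    (cx,cy),r=cv2.minEnclosingCircle(h); c=np.array([cx,cy])
    # support function: flat normal minimises the support distance
    a=np.radians(np.arange(0,360,.25)); n=np.c_[np.cos(a),np.sin(a)]
    sup=((P-c)@n.T).max(0); i=sup.argmin()
    return c,r,a[i],sup[i]
E
python3 - <<'E'
from h import *
s=snap('wrist'); P=disc(s); c,r,a,d=flat(P); print('disc',c,r,np.degrees(a),d,len(P))
q=s['img']; print(q[143,278],q[195,278],q[110,240])
def O(u,v,z): return onz(s,u,v,z)[:2].round(1)
k=[O(*p,12) for p in [(184,14),(522,19),(488,227),(191,226)]]; print(k)
print('barends',O(250,91,33),O(306,91,33),'plat L R B',O(198,140,20),O(358,140,20),O(278,220,20),'hous',O(245,45,41),O(313,45,41))
print('tips',[O(*p,70.8) for p in[(404,146),(438,147),(472,148),(507,149)]])
E
```

```text
disc [519.70404053 107.14321136] 58.41883087158203 7.0 43.33106177774658 487
[178 160 143] [140 134 117] [172 162 142]
[array([619.3, 206.3]), array([ 653.3, -106.4]), array([ 451.7, -130.6]), array([414.1, 188.6])]
barends [558.3 137.1] [564.5  85.8] plat L R B [507.  184.8] [526.1  27.4] [434.5  96.3] hous [595.2 144.5] [602.3  85.5]
tips [array([527.8,  -1.4]), array([530.5, -30.5]), array([533.2, -59.7]), array([536. , -89.7])]
```

```bash
sed -i 's/sub\[...,1\]>6/sub[...,1]>11/' h.py
python3 - <<'E'
from h import *
for n,b in (('wrist',(88,215,225,330)),('top',(205,255,222,268))):
    s=snap(n); P=disc(s,box=b); c,r,a,d=flat(P); print(n,c,r,np.degrees(a),d,len(P), P.min(0),P.max(0))
E
```

```text
wrist [510.48690796 105.30260468] 49.87261199951172 184.5 43.71826149252021 288 [465.49924932  55.56334024] [559.96517212 154.94343079]
top [507.943573   107.37342072] 91.8690414428711 90.0 60.67912176051758 190 [438.96570749  45.4425451 ] [576.92146569 168.05254248]
```

Request:
step_arm(travel=[[23,15,0],[23,15,0],[0,0,40],[0,0,40],[0,0,40],[0,0,30],[0,0,6],[0,0,0]], twist=[[0,0,0.013],[0,0,0],[0,0,0],[0,0,0],[0,0,0],[0,0,0],[0,0,0],[0,0,0]], jaw=[0,0,0,0,0,0,0,0])

```text
time_s: 3.03
ee_pos: [524.7, 50.7, 43.5]
tool_rot: [3.132, 0.121, 0.035]
force: [0.3, -0.2, -0.4]
width: 0.7
```

```bash
cat >> h.py <<'E'
YAW=.109; C0=np.array([510.5,105.3])
def S(x,y): return C0+np.array([x*np.cos(YAW)-y*np.sin(YAW),x*np.sin(YAW)+y*np.cos(YAW)])
def togo(x,y,z):  # stage-frame target -> tool-frame travel, twist
    st=readout.sense(); T=R.from_rotvec(st['tool_rot'])
    G=R.from_euler('z',YAW)*R.from_euler('x',np.pi)
    d=np.r_[S(x,y),z]-st['ee_pos']
    e=st['ee_pos'][:2]-C0; c,s_=np.cos(YAW),np.sin(YAW)
    print('t',round(st['time_s'],2),'stage xy',np.round([c*e[0]+s_*e[1],-s_*e[0]+c*e[1]],1),'z',st['ee_pos'][2].round(1),'F',st['force'].round(1),'travel',T.inv().apply(d).round(1),'after-twist travel',G.inv().apply(d).round(1),'twist',(T.inv()*G).as_rotvec().round(3))
E
python3 -c "
from h import *
togo(-3,-33,35)"
```

```text
t 3.03 stage xy [  8.2 -55.8] z 43.5 F [ 0.3 -0.2 -0.4] travel [-12.1 -22.5   8.1] after-twist travel [-11.2 -22.8   8.5] twist [ 0.008 -0.022 -0.032]
```

Request:
step_arm(travel=[[0,0,0],[-6,-12,0],[-5,-10,0],[0,0,8]], twist=[[0.008,-0.022,-0.032],[0,0,0],[0,0,0],[0,0,0]], jaw=[0,0,0,0])

```text
time_s: 3.37
ee_pos: [513.9, 69.5, 40.4]
tool_rot: [3.137, 0.16, 0.01]
force: [-0.5, 0.3, 0.4]
width: 0.2
```

```bash
python3 -c "
from h import *
togo(-3,-33,25)"
```

```text
t 3.37 stage xy [ -0.5 -35.9] z 40.4 F [-0.5  0.3  0.4] travel [-2.6 -2.9 15.4] after-twist travel [-2.5 -2.9 15.4] twist [ 0.001 -0.006 -0.007]
```

Request:
step_arm(travel=[[-2.5,-3,4],[0,0,6],[0,0,3]], twist=[[0,-0.006,-0.007],[0,0,0],[0,0,0]], jaw=[0,0,0])

```text
time_s: 3.62
ee_pos: [511.1, 74.4, 28.3]
tool_rot: [3.136, 0.176, 0.006]
force: [-0.2, -0.1, -0.3]
width: 0.5
```

Request:
step_arm(travel=[[0,0,2],[0,0,2],[0,0,2]], twist=[[0,0,0],[0,0,0],[0,0,0]], jaw=[0,0,0])

```text
time_s: 3.87
ee_pos: [511.4, 74.6, 24.7]
tool_rot: [3.136, 0.176, 0.007]
force: [-7.0, -0.2, 40.5]
width: 0.6
```

```bash
python3 -c "
from h import *
togo(-3,-33,25)"
```

```text
t 3.87 stage xy [ -2.5 -30.6] z 24.7 F [-7.  -0.2 40.5] travel [-0.5  2.4 -0.3] after-twist travel [-0.5  2.4 -0.3] twist [ 0.001 -0.004  0.003]
```

Request:
step_arm(travel=[[0,0.5,0.8],[-5,-0.5,0.8],[-5,-1.5,0.8],[-4.5,-2,0.8]], twist=[[0,0,0],[0,0,0],[0,0,0],[0,0,0]], jaw=[0,0,0,0])

```text
time_s: 4.2
ee_pos: [504.5, 75.6, 24.9]
tool_rot: [3.136, 0.171, 0.033]
force: [3.7, -3.4, 8.5]
width: 0.7
```

```bash
python3 -c "
from h import *
togo(-15,-30,25)
s=snap('top'); P=disc(s,box=(205,255,222,268)); c,r,a,d=flat(P); print(c,r,np.degrees(a),d)
"
```

```text
t 4.2 stage xy [ -9.2 -28.9] z 24.9 F [ 3.7 -3.4  8.5] travel [-5.8  1.1 -0.2] after-twist travel [-5.8  1.1 -0.1] twist [ 0.002 -0.021  0.   ]
[507.85015869 105.85416412] 90.80191802978516 269.0 60.57246437479145
```

Request:
step_arm(travel=[[-6.6,-1.5,1.2],[-6.4,-2.5,1.2],[-6,-3.5,1.2],[-5.5,-4.3,1.2]], twist=[[0,-0.01,0],[0,-0.01,0],[0,-0.01,0],[0,-0.01,0]], jaw=[0,0,0,0])

```text
time_s: 4.58
ee_pos: [495.4, 80.8, 24.9]
tool_rot: [3.132, 0.159, 0.023]
force: [2.7, -5.3, 12.0]
width: 0.4
```

```bash
python3 -c "
from h import *
togo(-24,-24,25)
s=snap('top'); P=disc(s,box=(205,255,222,268)); c,r,a,d=flat(P); print(c,r,np.degrees(a),d)
s=snap('wrist','w2.png')
"
```

```text
t 4.58 stage xy [-17.7 -22.7] z 24.9 F [ 2.7 -5.3 12. ] travel [-6.3  1.3 -0.2] after-twist travel [-6.3  1.3 -0.1] twist [ 0.006 -0.014 -0.007]
[507.943573   107.37342072] 91.8690414428711 283.75 53.59717399062918
```

View pics/w2.png

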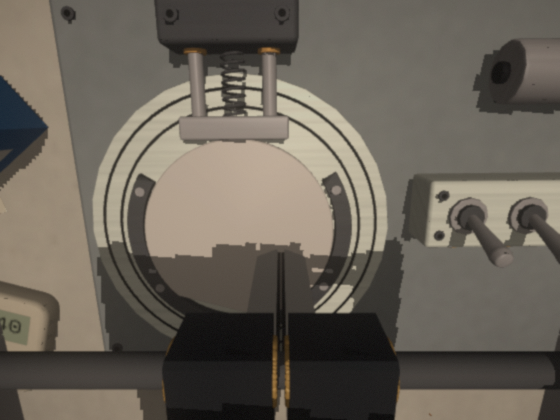

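The wrist view shows the finger on the near side of the disc, with the round rim against the bar at (234,128). The flat is hidden behind the fingers. I'll continue the sweep.

Request:
step_arm(travel=[[-7.7,-4.9,1.4],[-6.9,-5.9,1.4],[-5.9,-6.9,1.4],[-4.9,-7.7,1.4]], twist=[[0.006,-0.01,-0.007],[0,-0.01,0],[0,-0.01,0],[0,-0.01,0]], jaw=[0,0,0,0])

```text
time_s: 5.02
ee_pos: [484.2, 94.3, 24.8]
tool_rot: [3.129, 0.15, 0.01]
force: [2.3, -9.0, 15.3]
width: 0.3
```

```bash
python3 -c "
from h import *
togo(-33,0,25)"
```

```text
t 5.02 stage xy [-27.3  -8. ] z 24.8 F [ 2.3 -9.  15.3] travel [-5.8 -8.  -0.3] after-twist travel [-5.7 -8.  -0.2] twist [ 0.01  -0.006 -0.013]
```

Request:
step_arm(travel=[[-3.4,-8.5,1.4],[-2,-8.9,1.4],[-0.6,-9.2,1.4],[0.9,-9.1,1.4],[2.3,-8.8,1.4],[3.6,-8.3,1.4]], twist=[[0.01,-0.006,-0.013],[0.01,0,-0.003],[0.01,0,-0.003],[0.01,0,-0.003],[0.01,0,-0.003],[0.01,0,-0.003]], jaw=[0,0,0,0,0,0])

```text
time_s: 5.52
ee_pos: [485.1, 121.7, 24.8]
tool_rot: [-3.113, -0.153, -0.011]
force: [-3.4, -9.6, 24.3]
width: 0.1
```

```bash
python3 -c "
from h import *
togo(-20,24,25)"
```

```text
t 5.52 stage xy [-23.4  19. ] z 24.8 F [-3.4 -9.6 24.3] travel [ 3.4 -5.  -0.1] after-twist travel [ 3.4 -5.  -0.2] twist [-0.025 -0.008 -0.011]
```

Request:
step_arm(travel=[[5,-7.6,1.1],[6.2,-6.7,1.1],[7.2,-5.7,1.1],[8,-4.5,1.1]], twist=[[-0.025,-0.008,-0.011],[0,0,-0.003],[0,0,-0.003],[0,0,0]], jaw=[0,0,0,0])

```text
time_s: 5.85
ee_pos: [494.9, 131.0, 24.7]
tool_rot: [3.117, 0.157, -0.044]
force: [-9.8, -6.3, 29.2]
width: 0.4
```

Request:
step_arm(travel=[[0,0,-8],[0,0,-20],[-20,0,-30],[-30,10,-30],[-20,10,-30],[0,0,0],[0,0,0]], twist=[[0,0,0],[0,0,0],[0,0,0],[0,0,0],[0,0,0],[0,0,0],[0,0,0]], jaw=[0,0,0,0,0,0,0])

```text
time_s: 6.43
ee_pos: [422.1, 103.5, 146.1]
tool_rot: [3.112, 0.154, -0.064]
force: [1.0, -0.3, 0.1]
width: 0.4
```

```bash
python3 -c "
from h import *
togo(-10,33,35)
s=snap('wrist','w3.png'); b=[proj(s,np.r_[C0,25]), proj(s,np.r_[S(60,0),25]),proj(s,np.r_[S(0,60),25])]; print(b)
"
```

```text
t 6.43 stage xy [-88.    7.9] z 146.1 F [ 1.  -0.3  0.1] travel [ 82.4 -28.5 107.1] after-twist travel [ 78.  -25.1 111.1] twist [ 0.023  0.042 -0.01 ]
[(np.float64(286.0933690871818), np.float64(95.16274104172189)), (np.float64(285.6208299006844), np.float64(9.283292604430386)), (np.float64(209.81577263641896), np.float64(96.02146034368992))]
```

View pics/w3.png

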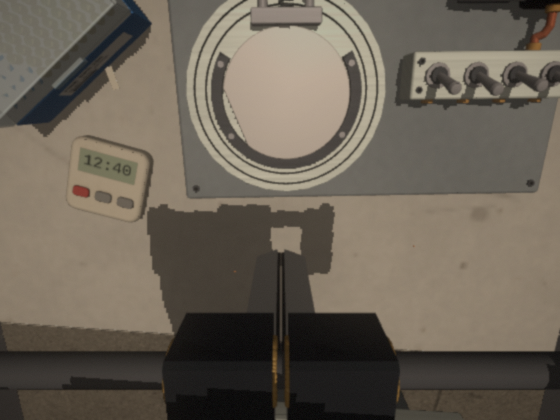

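The wrist view shows the flat at the lower left, about (235,115), from centre (286,92). The disc has turned about 64°, which is less than the finger travelled, so it slipped. I'll measure it.

```bash
cat >> h.py <<'E'
def look(z=25,rad=54):
    s=snap('wrist'); ps=np.array([proj(s,np.r_[S(rad*np.cos(t),rad*np.sin(t)),z]) for t in np.linspace(0,6.3,40)])
    lo=np.maximum(ps.min(0).astype(int),0); hi=ps.max(0).astype(int)
    P=disc(s,z,box=(lo[1],hi[1],lo[0],hi[0])); c,r,a,d=flat(P); 
    e=c-C0;print('disc',c.round(1),'r',round(r,1),'stage deg',round((np.degrees(a-YAW)+180)%360-180,2),'sup',round(d,1))
E
python3 -c "
from h import *
look()
"
```

```text
disc [510.5 105.2] r 49.8 stage deg -14.0 sup 40.6
```

```bash
python3 - <<'E'
import re
t=open('h.py').read()
t=t.replace("def flat(P):","def flat(P,lim=0):").replace("i=sup.argmin()","b=np.abs((a-YAW+np.pi)%(2*np.pi)-np.pi)<lim; sup=np.where(b,99,sup); i=sup.argmin()")
t=t.replace("def look(z=25,rad=54):","def look(z=25,rad=54,lim=1.0):").replace("P=disc(s,z,box=(lo[1],hi[1],lo[0],hi[0])); c,r,a,d=flat(P)","P=disc(s,z,box=(lo[1],hi[1],lo[0],hi[0])); c,r,a,d=flat(P,lim)")
open('h.py','w').write(t)
E
python3 -c "
from h import *
look()
"
```

```text
disc [510.4 105.3] r 49.8 stage deg 111.75 sup 43.7
```

Request:
step_arm(travel=[[0,0,0],[38,20,0],[38,20,0],[0,0,30],[0,0,30],[0,0,30],[0,0,0]], twist=[[0.023,0.042,-0.01],[0,0,0],[0,0,0],[0,0,0],[0,0,0],[0,0,0],[0,0,0]], jaw=[0,0,0,0,0,0,0])

```text
time_s: 7.17
ee_pos: [495.6, 71.6, 39.3]
tool_rot: [3.134, 0.177, -0.03]
force: [0.2, 0.1, 0.2]
width: 0.5
```

```bash
python3 -c "
from h import *
togo(-6,-34,26);print(readout.sense()['joint_positions'].round(2))"
```

```text
t 7.17 stage xy [-18.5 -31.8] z 39.3 F [0.2 0.1 0.2] travel [12.7  2.2 13.1] after-twist travel [12.5  2.2 13.3] twist [0.002 0.019 0.004]
[-0.23  0.69  0.04  2.05 -0.06  0.42 -1.6 ]
```

Request:
step_arm(travel=[[6,1,4],[6,2,5],[0,0,3],[0,0,1.5],[0,0,1.2]], twist=[[0,0.019,0.004],[0,0,0],[0,0,0],[0,0,0],[0,0,0]], jaw=[0,0,0,0,0])

```text
time_s: 7.58
ee_pos: [508.6, 69.7, 25.0]
tool_rot: [3.134, 0.171, -0.009]
force: [-2.2, -0.8, 3.9]
width: 0.7
```

```bash
python3 -c "
from h import *
togo(-6,-34,25)"
```

```text
t 7.58 stage xy [ -5.7 -35.2] z 25.0 F [-2.2 -0.8  3.9] travel [-0.3 -1.2 -0. ] after-twist travel [-0.3 -1.2 -0. ] twist [0.002 0.006 0.   ]
```

Request:
step_arm(travel=[[0,-0.5,1.3],[-8,0,1.4],[-8.5,0.5,1.4],[-8.5,0.5,1.4],[-8.5,0.5,1.4]], twist=[[0,0,0],[0,-0.005,0.12],[0,-0.005,0.12],[0,-0.005,0.12],[0,-0.005,0.12]], jaw=[0,0,0,0,0])

```text
time_s: 8.0
ee_pos: [487.3, 72.5, 25.0]
tool_rot: [-3.08, 0.605, 0.008]
force: [1.8, -0.1, 2.8]
width: 0.3
```

```bash
python3 -c "
from h import *
togo(-6,-34,25)"
```

```text
t 8.0 stage xy [-26.6 -30. ] z 25.0 F [ 1.8 -0.1  2.8] travel [20.  -6.3 -0.1] after-twist travel [20.6  4.   0. ] twist [-0.003  0.005 -0.497]
```

Request:
step_arm(travel=[[-1,-7,0.5],[0,-1,2]], twist=[[0,0,0],[0,0,0]], jaw=[0,0,0])

```text
schema error: expected 2 entries
```

Request:
step_arm(travel=[[-6,-0.5,2]], twist=[[0,0,0.1]], jaw=[0])

```text
time_s: 8.08
ee_pos: [484.9, 74.9, 24.8]
tool_rot: [-3.042, 0.768, -0.001]
force: [0.9, -4.1, 14.1]
width: 0.3
```

Request:
step_arm(travel=[[-6,-0.5,2]], twist=[[0,0,0.1]], jaw=[0])

```text
time_s: 8.17
ee_pos: [483.1, 77.4, 24.8]
tool_rot: [-2.995, 0.928, -0.01]
force: [1.2, -4.1, 12.9]
width: 0.3
```

```bash
python3 -c "
from h import *
togo(-6,-34,25)"
```

```text
t 8.17 stage xy [-30.2 -24.7] z 24.8 F [ 1.2 -4.1 12.9] travel [24.4 -8.8 -0. ] after-twist travel [24.2  9.3 -0.2] twist [-0.006 -0.007 -0.71 ]
```

Request:
step_arm(travel=[[-7,-3,2],[-8,-3,2.2],[-8,-3,2.2]], twist=[[0,0,0.1],[0,0,0.12],[0,0,0.12]], jaw=[0,0,0])

```text
time_s: 8.42
ee_pos: [476.1, 90.0, 24.8]
tool_rot: [-2.781, 1.449, -0.026]
force: [-2.9, -6.7, 17.5]
width: 0.5
```

```bash
python3 -c "
from h import *
togo(-6,-34,25)"
```

```text
t 8.42 stage xy [-35.8 -11.5] z 24.8 F [-2.9 -6.7 17.5] travel [ 34.1 -15.3   0.4] after-twist travel [29.8 22.5 -0.2] twist [-0.005 -0.018 -1.069]
```

Request:
step_arm(travel=[[-8,-4,2.2],[-8,-4,2.2],[-8,-4,2.2],[-8,-4,2.2]], twist=[[0,-0.005,0.12],[0,-0.005,0.12],[0,-0.005,0.12],[0,-0.005,0.12]], jaw=[0,0,0,0])

```text
time_s: 8.75
ee_pos: [473.7, 110.2, 24.7]
tool_rot: [-2.333, 2.089, -0.002]
force: [-9.4, -9.4, 23.9]
width: 0.4
```

```bash
python3 -c "
from h import *
togo(-6,-34,25);look()"
```

```text
t 8.75 stage xy [-36.1   8.9] z 24.7 F [-9.4 -9.4 23.9] travel [ 42.9 -30.   -0.3] after-twist travel [30.1 42.9 -0.3] twist [-0.011 -0.002 -1.569]
disc [513.4 106.1] r 49.9 stage deg 123.5 sup 15.7
```

Request:
step_arm(travel=[[-8,-4,2],[-8,-4,2],[-8,-4,2],[-8,-4,2]], twist=[[0,0,0.12],[0,0,0.12],[0,0,0.12],[0,0,0.12]], jaw=[0,0,0,0])

```text
time_s: 9.13
ee_pos: [486.7, 135.6, 25.0]
tool_rot: [-1.749, 2.602, 0.015]
force: [-3.4, -3.3, 2.7]
width: 0.7
```

Request:
step_arm(travel=[[0,0,-8],[0,0,-20],[-20,-10,-40],[-30,-10,-40],[-20,-10,-20],[0,0,0],[0,0,0]], twist=[[0,0,0],[0,0,0],[0,0,0],[0,0,0],[0,0,0],[0,0,0],[0,0,0]], jaw=[0,0,0,0,0,0,0])

```text
time_s: 9.72
ee_pos: [536.9, 189.1, 146.2]
tool_rot: [-1.754, 2.591, 0.028]
force: [-1.1, 0.0, -0.8]
width: 0.4
```

```bash
python3 -c "
from h import *
togo(-6,-34,25);look(lim=0.7); look(lim=0); s=snap('wrist','w4.png');
im=cv2.imread('pics/w4.png')
for t in (0,): 
  u,v=proj(s,np.r_[S(60,0),25]); cv2.circle(im,(int(u),int(v)),4,(0,0,255),-1)
cv2.imwrite('pics/w4.png',im)"
```

```text
t 9.72 stage xy [35.4 80.4] z 146.2 F [-1.1  0.  -0.8] travel [122.9 -18.2 118.5] after-twist travel [-41.4 114.4 121.2] twist [-0.016  0.021 -2.06 ]
disc [510.5 105.4] r 50.1 stage deg 61.75 sup 49.2
disc [510.5 105.4] r 50.2 stage deg 10.0 sup 43.9
```

View pics/w4.png

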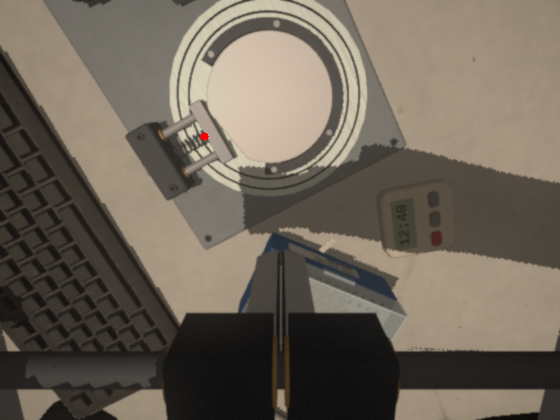

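The wrist view shows the disc at (270,97) with its flat close to the bar, about (220,130). I need a zoom to judge the remaining angle.

```bash
python3 -c "
from h import *
s=snap('wrist','w5.png'); im=cv2.imread('pics/w5.png')[20:190,150:360]
cv2.imwrite('pics/c5.png',cv2.resize(im,None,fx=3.5,fy=3.5,interpolation=cv2.INTER_CUBIC))"
```

```text
(no output)
```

View pics/c5.png

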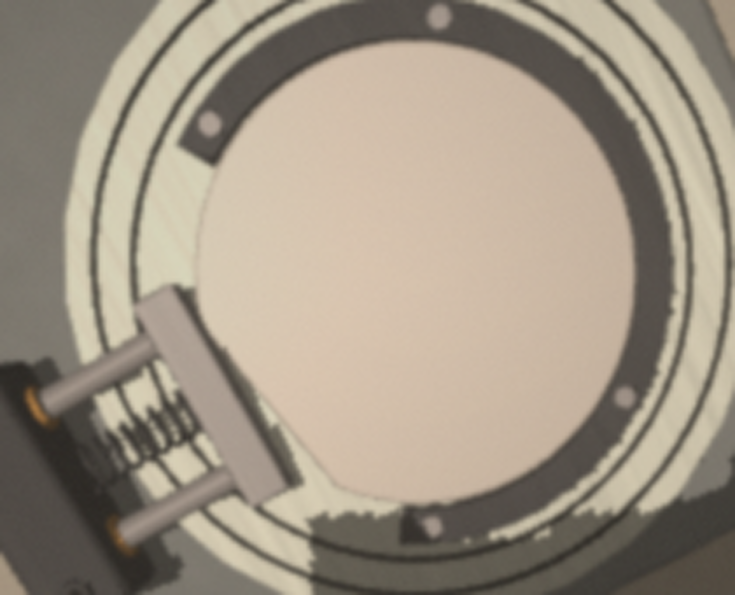

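The zoom shows the flat about 10° askew from the bar: edge (245,385)–(335,485) against bar face (180,290)–(298,485). One more short clockwise stroke is needed.

```bash
sed -i "s/def togo(x,y,z):/def togo(x,y,z,th=0):/; s/G=R.from_euler('z',YAW)\*/G=R.from_euler('z',YAW-th)*/" h.py
python3 -c "
from h import *
togo(-29.4,17,40,2.06)"
```

```text
t 9.92 stage xy [33.4 79.4] z 144.8 F [ 0.3 -0.8 -0.2] travel [ 87.   24.4 103.2] after-twist travel [ 84.6  26.1 104.8] twist [ 0.012  0.022 -0.005]
```

Request:
step_arm(travel=[[0,0,0],[30,9,0],[30,9,0],[24,8,0],[0,0,35],[0,0,35],[0,0,25],[0,0,0]], twist=[[0.012,0.022,-0.005],[0,0,0],[0,0,0],[0,0,0],[0,0,0],[0,0,0],[0,0,0],[0,0,0]], jaw=[0,0,0,0,0,0,0,0])

```text
time_s: 10.58
ee_pos: [467.2, 116.7, 43.5]
tool_rot: [1.751, -2.601, -0.026]
force: [-1.3, 0.1, 0.3]
width: 0.8
```

```bash
python3 -c "
from h import *
togo(-29.4,17,26,2.06)"
```

```text
t 10.58 stage xy [-41.8  16. ] z 43.5 F [-1.3  0.1  0.3] travel [ -6.7 -10.8  17.4] after-twist travel [ -6.7 -10.5  17.5] twist [ 0.017  0.004 -0.006]
```

Request:
step_arm(travel=[[-3,-5,0],[-3,-5,5],[0,0,6],[0,0,4],[0,0,2],[0,0,1]], twist=[[0.017,0,0],[0,0,0],[0,0,0],[0,0,0],[0,0,0],[0,0,0]], jaw=[0,0,0,0,0,0])

```text
time_s: 11.08
ee_pos: [479.5, 114.7, 28.4]
tool_rot: [-1.74, 2.61, 0.008]
force: [0.4, -0.0, 0.2]
width: 0.6
```

```bash
python3 -c "
from h import *
togo(-29.4,17,25,2.06)"
```

```text
t 11.08 stage xy [-29.8  12.8] z 28.4 F [ 0.4 -0.   0.2] travel [-3.9  1.7  3.4] after-twist travel [-3.9  1.7  3.4] twist [ 0.002  0.007 -0.015]
```

Request:
step_arm(travel=[[0,1,2.5],[0,0,2],[0,0,1.5]], twist=[[0,0,0],[0,0,0],[0,0,0]], jaw=[0,0,0])

```text
time_s: 11.33
ee_pos: [479.4, 114.6, 24.7]
tool_rot: [-1.737, 2.609, 0.009]
force: [-5.7, 1.0, 31.9]
width: 0.4
```

Request:
step_arm(travel=[[-7,-0.5,1.8],[-7,-1,1.8]], twist=[[0,0,0.09],[0,0,0.09]], jaw=[0,0])

```text
time_s: 11.5
ee_pos: [484.1, 121.2, 24.8]
tool_rot: [-1.493, 2.758, 0.014]
force: [-8.1, -4.2, 15.4]
width: 0.2
```

```bash
python3 -c "
from h import *
togo(-29.4,17,25,2.2)"
```

```text
t 11.5 stage xy [-24.5  18.7] z 24.8 F [-8.1 -4.2 15.4] travel [ 4.4  2.7 -0.2] after-twist travel [ 4.3  3.  -0.2] twist [ 0.005  0.009 -0.058]
```

Request:
step_arm(travel=[[0,0,-8],[0,0,-20],[-20,-10,-40],[-30,-10,-40],[-20,-10,-20],[0,0,0],[0,0,0]], twist=[[0,0,0],[0,0,0],[0,0,0],[0,0,0],[0,0,0],[0,0,0],[0,0,0]], jaw=[0,0,0,0,0,0,0])

```text
time_s: 12.08
ee_pos: [527.2, 148.8, 128.7]
tool_rot: [-1.531, 2.74, 0.05]
force: [-0.5, -0.9, -0.3]
width: 0.6
```

```bash
python3 -c "
from h import *
togo(-29.4,17,40,2.2); look(lim=0)
s=snap('wrist','w6.png'); u,v=map(int,proj(s,np.r_[S(25,0),25])); print(u,v)
im=cv2.imread('pics/w6.png')[max(v-85,0):v+85,max(0,u-105):u+105]
cv2.imwrite('pics/c6.png',cv2.resize(im,None,fx=3.5,fy=3.5,interpolation=cv2.INTER_CUBIC))"
```

```text
t 12.08 stage xy [21.3 41.4] z 128.7 F [-0.5 -0.9 -0.3] travel [52.  22.7 88.4] after-twist travel [49.6 26.6 88.7] twist [ 0.026  0.018 -0.031]
disc [510.3 104.8] r 50.0 stage deg 66.5 sup 17.4
240 174
```

View pics/c6.png

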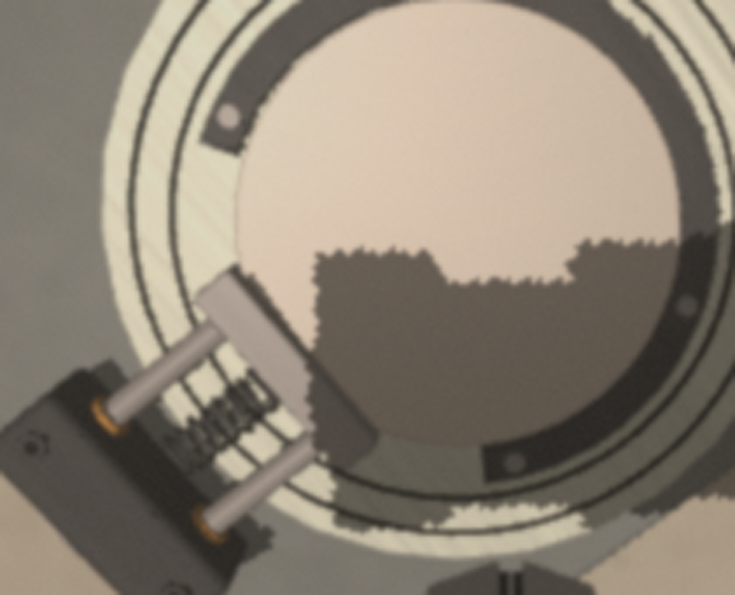

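The crop shows the bar forward (rods longer) with no wedge gap visible along the flat. The arm's shadow covers part of it, so I'll move off and measure.

Request:
step_arm(travel=[[0,0,0],[-25,0,-20],[-25,0,-10],[0,0,0],[0,0,0]], twist=[[0.026,0.018,0],[0,0,0],[0,0,0],[0,0,0],[0,0,0]], jaw=[20,20,20,20,20])

```text
time_s: 12.6
ee_pos: [541.9, 158.4, 142.5]
tool_rot: [-1.551, 2.691, 0.037]
force: [-0.2, -0.2, 0.4]
width: 20.0
```

```bash
python3 -c "
from h import *
togo(-40,-126,100,0); look(lim=0)
s=snap('wrist','w7.png'); im=s['img']
u,v=map(int,proj(s,np.r_[S(60,0),25])); print(u,v)
# profile along stage x at y=0,+-18 : colors
for y in (-18,0,18):
  print(y,[(x,tuple(int(k) for k in im[int(round(q[1])),int(round(q[0]))])) for x in range(34,66,2) for q in [proj(s,np.r_[S(x,y),25])]])
c=im[max(v-85,0):v+85,max(0,u-85):u+125]
cv2.imwrite('pics/c7.png',cv2.cvtColor(cv2.resize(c,None,fx=3.5,fy=3.5,interpolation=cv2.INTER_CUBIC),cv2.COLOR_RGB2BGR))"
```

```text
t 12.6 stage xy [37.  49.4] z 142.5 F [-0.2 -0.2  0.4] travel [188.6 -42.   34.4] after-twist travel [-77.  175.4  42.5] twist [-0.046  0.027 -2.205]
disc [510.2 104.7] r 50.0 stage deg 56.5 sup 26.6
222 173
-18 [(34, (223, 205, 183)), (36, (223, 205, 183)), (38, (223, 205, 183)), (40, (223, 205, 183)), (42, (197, 179, 160)), (44, (91, 84, 74)), (46, (154, 141, 130)), (48, (181, 167, 155)), (50, (181, 165, 153)), (52, (178, 163, 151)), (54, (182, 167, 155)), (56, (149, 136, 126)), (58, (161, 148, 137)), (60, (166, 153, 142)), (62, (161, 148, 136)), (64, (164, 150, 139))]
0 [(34, (106, 97, 86)), (36, (105, 96, 86)), (38, (106, 96, 85)), (40, (104, 94, 83)), (42, (104, 95, 84)), (44, (87, 79, 71)), (46, (89, 83, 76)), (48, (169, 155, 144)), (50, (174, 160, 149)), (52, (175, 160, 149)), (54, (176, 162, 149)), (56, (130, 120, 111)), (58, (170, 162, 143)), (60, (160, 153, 135)), (62, (113, 106, 96)), (64, (72, 68, 61))]
18 [(34, (102, 93, 82)), (36, (103, 93, 82)), (38, (102, 92, 82)), (40, (102, 92, 81)), (42, (100, 92, 82)), (44, (79, 73, 66)), (46, (80, 74, 67)), (48, (83, 76, 69)), (50, (83, 76, 70)), (52, (84, 78, 71)), (54, (85, 77, 72)), (56, (81, 75, 68)), (58, (117, 107, 98)), (60, (155, 142, 131)), (62, (166, 152, 141)), (64, (159, 145, 135))]
```

View pics/c7.png

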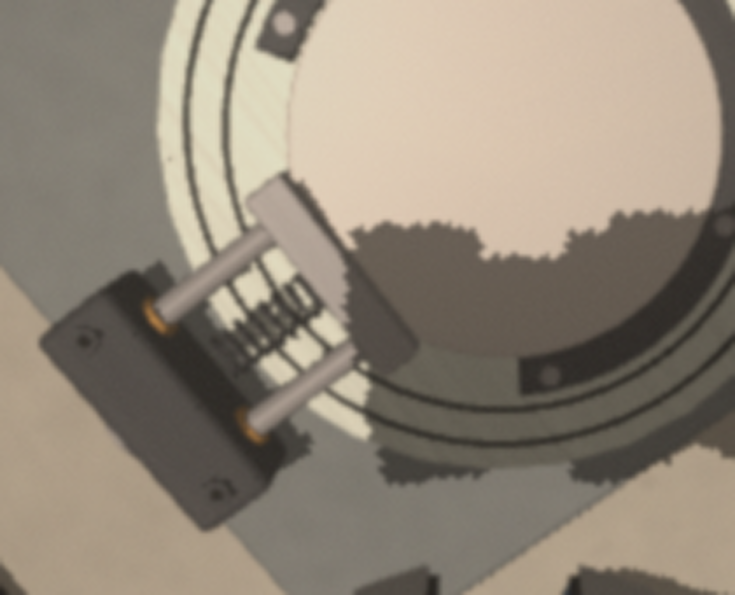

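The bar's front edge reads x≈44 mm at y=-18, 0 and +18 mm in the stage frame, so it's forward and square. I'll turn the tool back upright and check from a clear view.

Request:
step_arm(travel=[[0,0,-10],[0,0,0],[0,0,0],[0,0,0],[0,0,0],[0,0,0],[0,0,0],[0,0,0]], twist=[[0,0,-0.12],[0,0,-0.12],[0,0,-0.12],[0,0,-0.12],[0,0,-0.12],[0,0,-0.12],[0,0,-0.12],[0,0,-0.12]], jaw=[20,20,20,20,20,20,20,20])

```text
time_s: 13.37
ee_pos: [541.3, 153.4, 152.6]
tool_rot: [-2.644, 1.624, 0.001]
force: [-0.3, -0.1, 0.3]
width: 20.0
```

Request:
step_arm(travel=[[0,0,0],[0,0,0],[0,0,0],[0,0,0],[0,0,0],[0,0,0],[0,0,0],[0,0,0]], twist=[[0,0,-0.12],[0,0,-0.12],[0,0,-0.12],[0,0,-0.12],[0,0,-0.12],[0,0,-0.12],[0,0,-0.12],[0,0,-0.12]], jaw=[20,20,20,20,20,20,20,20])

```text
time_s: 14.03
ee_pos: [540.7, 148.2, 153.1]
tool_rot: [-3.107, 0.159, -0.029]
force: [-0.4, 0.1, -0.5]
width: 19.8
```

```bash
python3 -c "
from h import *
togo(-90,0,150,0)"
```

```text
t 14.03 stage xy [34.7 39.4] z 153.1 F [-0.4  0.1 -0.5] travel [-113.7   64.6   -0.9] after-twist travel [-124.7   39.4    3.1] twist [-0.03  -0.02  -0.211]
```

Request:
step_arm(travel=[[0,0,0],[0,0,0],[-32,15,0],[-32,15,0],[-32,15,0],[-30,15,0],[0,0,0],[0,0,0]], twist=[[-0.03,-0.02,-0.11],[0,0,-0.1],[0,0,0],[0,0,0],[0,0,0],[0,0,0],[0,0,0],[0,0,0]], jaw=[20,20,20,20,20,20,20,20])

```text
time_s: 14.7
ee_pos: [417.9, 66.3, 153.3]
tool_rot: [3.134, 0.184, -0.001]
force: [0.3, 0.2, -0.5]
width: 20.0
```

```bash
python3 -c "
from h import *
togo(-35,-126.5,80,0)
look(lim=0)
s=snap('wrist'); g=cv2.cvtColor(s['img'],cv2.COLOR_RGB2GRAY).astype(np.float32)
xs=np.arange(34,70,.25)
for y in (-22,-15,-8,0,8,15,22):
  p=np.array([proj(s,np.r_[S(x,y),25]) for x in xs],np.float32)
  v=cv2.remap(g,p[:,0:1],p[:,1:2],cv2.INTER_LINEAR)[:,0]; print(y,v[::4].astype(int), 'min grad x',xs[np.gradient(v).argmin()])
"
```

```text
t 14.7 stage xy [-96.3 -28.7] z 153.3 F [ 0.3  0.2 -0.5] travel [60.5 98.2 73.4] after-twist travel [61.3 97.8 73.3] twist [0.002 0.    0.008]
disc [510.5 105.3] r 49.9 stage deg -46.25 sup 40.2
-22 [176 176 176 175 176 176 175 174 161 120  78  68 109 137 141 141 141 139
 140 141 144 142 137 166 169 127  86 137 168 172 173 173 129   0   0   0] min grad x 66.25
-15 [175 175 174 174 174 174 174 173 162 102  67  69 109 136 140 140 138 138
 140 139 140 138 118 104 104 104 104 103 103 103 103 103  67   0   0   0] min grad x 66.0
-8 [172 173 172 171 172 173 172 172 170 141  76  69 109 135 137 138 137 136
 137 137 139 138 138 165 175 176 175 171 140  76 119 166  95   0   0   0] min grad x 66.0
0 [171 171 172 171 170 170 170 164 129 102  71  69 106 132 135 135 135 135
 135 135 137 135 110  70 105 160 115  64 104  92  55  57  30   0   0   0] min grad x 66.0
8 [168 168 167 168 168 168 168 167 153  95  63  65 102 128 132 132 133 133
 133 133 135 134 135 163 173 174 173 166 124  70 128 165  62   0   0   0] min grad x 66.0
15 [165 165 165 165 165 165 165 165 163 125  68  69 104 126 130 130 130 132
 131 131 133 131 117 101  98  94  94  95  95  93  94  96  30   0   0   0] min grad x 66.0
22 [163 163 163 163 163 163 164 162 145 103  66  68 103 126 129 128 129 129
 131 130 131 132 130 150 151  90  79 138 161 164 164 160  34   0   0   0] min grad x 65.75
```

The disc edge sits at x≈43 mm along the whole 44 mm of the bar and the bar is parallel to it, so the flat is flush. On to the valves.

Request:
step_arm(travel=[[0,33,0],[0,33,0],[0,32,0],[20,0,35],[20,0,30],[0,0,0]], twist=[[0,0,0.008],[0,0,0],[0,0,0],[0,0,0],[0,0,0],[0,0,0]], jaw=[20,20,20,20,20,20])

```text
time_s: 15.3
ee_pos: [484.1, -27.2, 87.1]
tool_rot: [3.129, 0.194, 0.02]
force: [1.1, 0.1, 0.5]
width: 20.3
```

```bash
python3 -c "
from h import *
togo(-30,-126.5,54,0)
s=snap('wrist','w8.png'); print([np.round(proj(s,np.r_[S(-.6,-112-29*i),70.8]),0) for i in range(4)])"
```

```text
t 15.3 stage xy [ -40.7 -128.9] z 87.1 F [1.1 0.1 0.5] travel [10.3 -2.5 33.2] after-twist travel [10.7 -2.4 33.1] twist [ 0.007 -0.012  0.015]
[array([252., 186.]), array([304., 187.]), array([355., 188.]), array([407., 188.])]
```

View pics/w8.png

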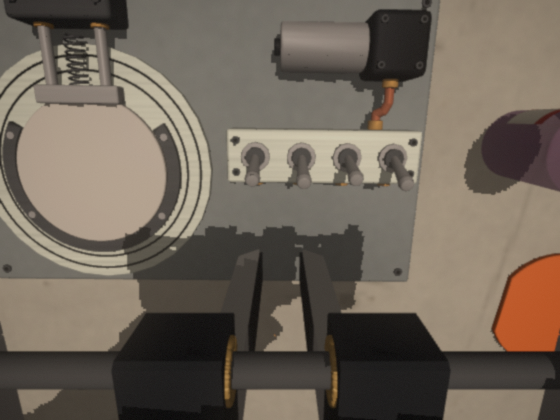

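The wrist view shows the disc flush on the bar at (80,95). The lever tips are at (253,180), (303,183), (355,180) and (406,183), within 2–8 px of prediction, so I'll lower and push.

Request:
step_arm(travel=[[4,-2.5,0],[0,0,15],[0,0,15],[0,0,5],[0,0,0]], twist=[[0.007,-0.012,0.015],[0,0,0],[0,0,0],[0,0,0],[0,0,0]], jaw=[20,20,20,20,20])

```text
time_s: 15.77
ee_pos: [488.3, -23.8, 55.5]
tool_rot: [3.136, 0.174, 0.002]
force: [0.3, 0.1, -0.2]
width: 19.9
```

```bash
python3 -c "
from h import *
togo(6,-126.5,53,0)"
```

```text
t 15.77 stage xy [ -36.1 -125.9] z 55.5 F [ 0.3  0.1 -0.2] travel [42.1  0.7  2.6] after-twist travel [42.1  0.6  2.5] twist [ 0.001 -0.001  0.002]
```

Request:
step_arm(travel=[[8,0.5,2],[8,0,0],[8,0,0],[7,0,0],[6,0,0],[5,0,0],[4,0,0],[4,0,0]], twist=[[0,0,0],[0,0,0],[0,0,0],[0,0,0],[0,0,0],[0,0,0],[0,0,0],[0,0,0]], jaw=[20,20,20,20,20,20,20,20])

```text
time_s: 16.43
ee_pos: [526.2, -18.8, 57.2]
tool_rot: [-3.132, -0.176, 0.042]
force: [-9.1, -1.7, 7.4]
width: 20.2
```

```bash
python3 -c "
from h import *
togo(6,-126.5,53,0)"
```

```text
t 16.43 stage xy [   2.1 -125.1] z 57.2 F [-9.1 -1.7  7.4] travel [4.  1.4 4.1] after-twist travel [3.9 1.4 4.2] twist [-0.006  0.027  0.003]
```

Request:
step_arm(travel=[[5,0,2],[5,0,2],[5,0,1],[5,0,1]], twist=[[0,0.02,0],[0,0,0],[0,0,0],[0,0,0]], jaw=[20,20,20,20])

```text
time_s: 16.77
ee_pos: [529.9, -17.1, 52.9]
tool_rot: [-3.122, -0.174, 0.059]
force: [-12.7, -1.7, 17.9]
width: 19.9
```

```bash
python3 -c "
from h import *
togo(6,-126.5,53,0)"
```

```text
t 16.77 stage xy [   6.  -123.8] z 52.9 F [-12.7  -1.7  17.9] travel [ 0.   2.7 -0.1] after-twist travel [ 0.   2.7 -0.1] twist [-0.016  0.037  0.003]
```

Request:
step_arm(travel=[[6,0,0],[6,0,0],[-12,0,0],[-20,0,-2],[-20,0,-20],[0,0,-30],[0,0,-20],[0,0,0]], twist=[[0,0,0],[0,0,0],[0,0.03,0],[0,0,0],[0,0,0],[0,0,0],[0,0,0],[0,0,0]], jaw=[20,20,20,20,20,20,20,20])

```text
time_s: 17.43
ee_pos: [479.9, -25.3, 131.1]
tool_rot: [-3.119, -0.173, 0.052]
force: [-0.5, 0.6, -0.0]
width: 19.9
```

```bash
python3 -c "
from h import *
togo(-90,-60,150,0)
s=snap('wrist','w9.png')
for i in range(4):
  print(i+1,'shut',np.round(proj(s,np.r_[S(-.6,-112-29*i),70.8])),'open',np.round(proj(s,np.r_[S(24.6,-112-29*i),70.8])))
"
```

```text
t 17.43 stage xy [ -44.6 -126.5] z 131.1 F [-0.5  0.6 -0. ] travel [-45.8 -66.9 -16.2] after-twist travel [-45.4 -66.5 -18.9] twist [-0.019  0.032  0.002]
1 shut [261. 165.] open [261. 127.]
2 shut [305. 165.] open [305. 127.]
3 shut [348. 166.] open [350. 127.]
4 shut [392. 166.] open [396. 127.]
```

View pics/w9.png

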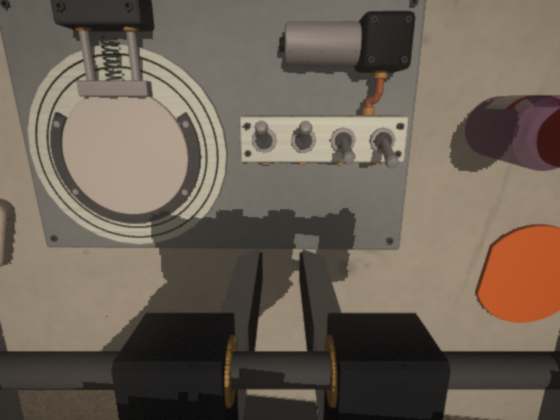

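Levers 1 and 2 now have their tips at (261,128) and (305,128), which are the predicted fully open positions. Levers 3 and 4 are still shut and the disc is on the bar. I'll run one last numeric check of the flat, then hand in.

```bash
python3 -c "
from h import *
s=snap('wrist'); g=cv2.cvtColor(s['img'],cv2.COLOR_RGB2GRAY).astype(np.float32)
xs=np.arange(34,47,.25); ok=[]
for y in (-20,-10,0,10,20):
  p=np.array([proj(s,np.r_[S(x,y),25]) for x in xs],np.float32)
  v=cv2.remap(g,p[:,0:1],p[:,1:2],cv2.INTER_LINEAR)[:,0]; x=xs[np.argmax(v<.7*v[0])]; ok.append(x); print(y,x)
print('deg',np.degrees(np.polyfit((-20,-10,0,10,20),ok,1)[0]))
st=readout.sense(); print(st['force'],np.abs(st['qvel']).max())
if max(ok)-min(ok)<1.6: print('handin',ctrl.hand_in())
"
```

```text
-20 42.25
-10 43.0
0 42.75
10 43.0
20 43.75
deg 1.7188733853924523
[ 0.11302481  0.1216288  -0.75458177] 0.03286414656182584
the job is handed in; nothing more can be done
handin None
```

I turned the white disc to the bar with a closed fingertip, in two long strokes and one short one. I then flipped levers 1 and 2 together with the fingers 20 mm apart, backed off and handed in. No verdict was reported.

**Flat on the bar:** Before the valves were opened, the disc edge and bar face lined up at about x = 43 mm along the whole bar, with no measurable skew. The last check, from a more oblique view, gave edge readings of 42.25 to 43.75 mm, a fitted skew of 1.7°. That is close to the 2° limit. These readings use the stage angle I estimated and about 1 px resolution, so part of the skew may be measurement error. I did not resolve the difference between the two checks.

**Valves:** In the last picture, tips 1 and 2 sat on the predicted fully open positions, and levers 3 and 4 were still shut.

**Other checks that disagreed:** My automatic flat-angle fit gave wrong readings whenever the bar, fingers or shadow covered the disc edge. I used edge readings along the bar instead.

**At hand-in:** The gripper was clear of everything and the force reading was about zero. I saw no bystander moved, but I did not measure their positions again. The run took about 17.5 s.

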